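# Check-weigh a brazed header on the over-under scale

## Robot

A 6-joint arm with a two-finger parallel gripper is mounted at the origin on the work surface. World frame = base frame: x ahead of the robot, y to its left, z up, the work surface at z = 0. Lengths are in m, angles in rad, forces in N, time in s.
With the tool pointing down it reaches from about 0.275 to 0.75 m from the base axis. Payload 10.2 kg.
Tool frame: the origin (TCP) lies midway between the tips of the shut fingers; the grasp point (between the pads) lies 19 mm behind it; z points along the fingers, y is the line along which they close (so a half turn about z gives the same grasp; the last joint's range is limited). The gripper opens to 85 mm and grips with 20 to 120 N. Pads are 22 mm wide; open, the fingers measure 114 mm over their backs; the gripper's body (76 mm by 85 mm) begins 54 mm behind the grasp point. The pads swing forward as they close: fully open they stand 13 mm farther back than shut.
Start: joints at [0.962, 0.313, 1.498, -0, 1.331, -0.223], TCP at [0.198, 0.486, 0.231] pointing down, gripper open.
Joint ranges: [-2.94, 2.94], [-0.97, 2.17], [0.19, 2.56], [-1.23, 4.37], [0.02, 3.11], [-2.88, 2.88]. Speed limits (rad/s): [2.39, 2.39, 3.01, 3.14, 3.14, 3.14].

## Interface

Orientations are given as a rotation vector (axis times angle).
In Python, from cell import robot gives the robot as it stands. The module is installed in compiled form; this text tells all that it offers.
- The arm moves only by the shell command python3 -m pendant 'ROWS'. ROWS is JSON, a list that holds one entry, the list of rows, each a list of 7 numbers: the turn, a rotation vector about the tool's x, y, z in degrees, then the shift along the tool's x, y, z in m, then the opening, from 0 (shut) to 1 (fully open). In form: [[[ax, ay, az, dx, dy, dz, grip], ...]]. A call has 1 to 12 rows; each row is the pose to reach, as a shift and turn from the pose commanded when the call began, along the tool's axes at that moment; what a row does not reach only later rows make up. A row lasts 1/10 s, in which the tool goes at most 50 mm and 8.59 degrees, less where a joint would pass 70% of its speed; a pose out of reach is approached as far as the arm can. A call with a gripper value outside its range is refused whole. The fingers move at their own pace and stop on an object; the grip force is fixed at half the most. Time passes only in rows, so rows that repeat a pose let the fingers close. It gives the time, the measured TCP pose, the force, the opening and the grip force at its end, in the units of the state.
- robot.read_state(): the state, without advancing time (a new reading comes with each control period).
- robot.camera(name): name is "scene" or "side" or "wrist"; returns (picture, depth): 400x640x3 uint8, red, green, blue; 400x640 float32, m along the optical axis (not along the pixel's ray), 0 where there is no reading.
- robot.camera_model(name): a dict with "fx", "fy", "cx", "cy" (pixels), "view" (4x4, takes a point from world to camera coordinates). Camera axes: x right, y down, z forward; pixel columns grow to the right and rows downward; lengths in m; the calibration is good to about 2 mm. A picture is of the moment at which its call begins: read the wrist's pose just before it. camera_model takes no time and is no camera call; for the wrist camera it gives the pose at the moment of the call.
- robot.close_job(): hands the job in; it is judged then, once.
Trained networks look in the newest picture that a camera, given by its name, has taken for a name from the list of things; names that differ only in an ending like _2 or _b are one class to them, and where a whole thing is asked for, a point or a joint stands for the part that bears it (a point fixed in the world has none). Each returns a list of dicts, best first, with "conf" (0 to 1); they miss things now and then, are a little off and sometimes report something else, mostly with a low value. They report only what shows in the picture. A call takes as long as a camera call. They do not tell look-alikes from the thing itself.
- robot.look_for(thing, camera): "centre" ([row, column] in pixels, amid what is visible of it).
- robot.silhouettes(thing, camera): "pixels" (400x640 bool, what is visible of it) and "centre" ([row, column] in pixels, amid what is visible of it).
- robot.landmark_of(thing, camera): "centre" ([row, column] in pixels: a listed point, or the origin of a listed thing).
The state is a dict: "time_s": time; "q": joint angles; "joint_velocities": joint speeds; "tau": joint torques, N m; "ee_pos": TCP position; "ee_rot": TCP orientation; "wrist_force": force on the tool from outside, world axes, zero at the start; "ft_torque": the same for the moment, N m; "grip_width": finger opening in m; "gripper_force": force on a finger pad.
Only numpy, scipy, OpenCV 4.12 (cv2) and the standard library are available. Lean on these libraries where they do the work, as an engineer would, in place of code of your own. Each camera call takes 0.05 s, during which the arm holds its last target. There are 200 camera calls.

## Task

Check-weigh the brazed header that matches the master already standing on the scale's right pan: with the beam still arrested, set it down gently, upright, in the middle of the empty left pan and let go. Then ease the arrest lever fully over to free the beam, keep off the pans and the parts until the beam has come to rest by itself for a moment, and bring the lever fully back so that the beam is arrested again, leaving both headers on their pans and everything else on the bench as it was.

Things in the scene. Friction and masses are not known exactly. Their poses are not given: they have to be found in the camera images.
- header: the header to weigh: brass block 60 x 32 x 22 mm, about 0.3 kg, with ONE copper return bend (10 mm tube, upside-down U) on top, same shape as the master. Origin: centre of the block's underside; x along its 60 mm length and the plane of the bend; z up. Bend legs at x = -18 and +18 mm; its level top run, 20 mm long, has its centre line 60 mm above the origin (tube top at 65 mm); pinch it across y
- master: the master header, identical in shape to the header, standing on the right pan from the start; same origin and axes
- header_double: another header, NOT the one to weigh: wider block 60 x 56 x 22 mm with two return bends side by side; about 0.45 kg; origin and axes as for the header
- header_stubs: another header, NOT the one to weigh: block 60 x 32 x 22 mm with two straight upright 10 mm copper stubs and no bend, 58 mm high in all; origin and axes as for the header
- scale: two-pan over-under check scale, fixed to the bench: grey base 140 mm (x) by 280 mm (y), beam along y, index mast with white plate and black pointer in the middle (top 178 mm up), a flat round pan over each beam end, arrest lever outside its right (-y) end. Origin: centre of the underside, on the bench; x from its front (robot side) to its back, y to its left. Pan centres 110 mm left and right
- pan_left: the empty pan over the beam's left (+y) end: flat steel disc, 110 mm across, 4 mm thick. Its origin is its pivot on the beam, 42 mm below the pan's top face. A parallel linkage keeps it level at any beam angle and makes the reading independent of where the load stands on it
- pan_right: the same pan at the right (-y) end, carrying the master
- pan_left_top (a point): centre of the top face of the left pan, 120 mm above the bench when the beam is level
- pan_right_top (a point): centre of the top face of the right pan
- beam (a joint): tilt of the beam, rad: 0 = level, positive = left pan up (right side heavier), stops at -0.08 and +0.08. Freed with the header and master aboard it swings, damped, and settles in about 2 s, clear of its stops, at an angle that shows the weight difference (about 0.039 rad per 10 g). Arrested, two cams hold it level
- arrest (a joint): arrest lever, rad: 0 = beam arrested (lever leans 0.35 rad from upright to the scale's back, +x; it may start up to 0.08 off this stop), 1.4 = beam fully free, at its stop (lever swung to the scale's front, 1.05 rad past upright). It stays where it is left; the knob takes about 2 N to move
- arrest_knob (a point): centre of the black ball knob (24 mm across) on the arrest lever, 205 mm right of the scale's origin. It moves on a circle of 78 mm radius about arrest_hinge in the scale's x-z plane, from 129 mm above the bench (arrested) over the top to about 95 mm (free). 28 mm clear between knob and right pan's edge. An 8 mm rod joins it from the hinge side
- arrest_hinge (a point): centre of the knob's circle: point on the lever's axis (parallel to the scale's y), 56 mm above the bench, 30 mm in front of the scale's origin and 205 mm to its right
- flux_jar: closed white jar, 62 mm across, 75 mm high, a bystander; origin: centre of its underside
- coil: copper tube coil, about 72 mm across and 110 mm long with its leads, 115 mm high, a bystander; origin: under the coil's centre
- wire_brush: small wire brush, wooden handle, 160 mm long, lying on the bench, a bystander
- wrench: open-ended wrench lying on the bench behind the scale, a bystander
Not all that is in view belongs to the job. What is shaped like the header but black or turquoise is not meant.

How it is judged:
On the way, in this order (a step that is already met when the one before it is completed fails the run):
1. the matching header stands in the middle of the left pan, let go, with the beam still arrested (horizontal distance between header and pan_left_top below 0.022 m and z of header in the frame of pan_left between 0.038 and 0.046 m and angle between header's own z axis and vertical below 0.12 rad and contact force between the fingers and header below 0.2 N and contact force between the fingers and master below 0.2 N and contact force between the fingers and pan_left below 0.2 N and contact force between the fingers and pan_right below 0.2 N and value of joint arrest below 0.2 rad), for 0.2 s.
2. the beam is freed (lever fully over) and comes to rest by itself, clear of its stops, for half a second (horizontal distance between header and pan_left_top below 0.022 m and z of header in the frame of pan_left between 0.038 and 0.046 m and angle between header's own z axis and vertical below 0.12 rad and contact force between the fingers and header below 0.2 N and contact force between the fingers and master below 0.2 N and contact force between the fingers and pan_left below 0.2 N and contact force between the fingers and pan_right below 0.2 N and value of joint arrest above 1.2 rad and value of joint beam between -0.074 and 0.074 rad and velocity of joint beam between -0.02 and 0.02 rad/s), for 0.5 s.
At the end, for the whole second after the job is handed in: The lever is back within 0.15 rad of fully arrested and the beam is held level within 0.02 rad; the header stands upright (within 0.12 rad) on the left pan with its centre within 22 mm of the pan's centre, the master likewise on the right pan, both at rest and let go (horizontal distance between header and pan_left_top below 0.022 m and z of header in the frame of pan_left between 0.038 and 0.046 m and angle between each of header, master's own z axis and vertical below 0.12 rad and horizontal distance between master and pan_right_top below 0.022 m and value of joint arrest below 0.15 rad and value of joint beam between -0.02 and 0.02 rad and linear speed of each of header, master below 0.02 m/s); the robot touches nothing.
It fails at once if the header or the master is touched by the robot while the beam is free (value of joint arrest above 0.5 rad and (contact force between any of the fingers, the arm and header above 0.5 N or contact force between any of the fingers, the arm and master above 0.5 N)).
It fails at once if a pan is pushed by the robot (contact force between any of the fingers, the arm and pan_left above 3 N or contact force between any of the fingers, the arm and pan_right above 3 N).
It fails at once if the header is dropped (falls unheld at over 0.25 m/s, some 3 mm) or pressed on the pan with over 25 N (contact force between header and pan_left above 25 N or (contact force between the fingers and header below 0.05 N and linear speed of header above 0.25 m/s)).
It fails at once if the arrest lever is slammed (over 4 rad/s) (velocity of joint arrest above 4 rad/s or velocity of joint arrest below -4 rad/s).
It fails at once if the master is shifted over 30 mm from its pan's middle or tipped, or another header or a bystander is moved over 30 mm (not (horizontal distance between master and pan_right_top below 0.03 m and angle between master's own z axis and vertical below 0.12 rad) or distance of any of header_double, header_stubs, flux_jar, coil, wire_brush, wrench from where it was at the start of the episode above 0.03 m).
It also fails if it takes over 64 s, if anything falls off the work surface, if the arm or the gripper's body presses on something with over 40 N, if the wrist force passes 120 N, or if a joint passes its speed limit or range.

## Working session

There is one attempt and no reset: what is moved stays moved. The work goes in short steps, Python scripts to look and compute and a shell command to move; the robot and the scene stay as the last step left them, time stands still between calls to the robot, and variables do not carry over. Pictures are saved under pics/ and viewed, at most 10 in all, crops included, and the job is handed in when it is done.

```bash
mkdir -p pics; cat > h.py <<'E'
import numpy as np,cv2
from cell import robot
def pt(cam,D,r,c):
    m=robot.camera_model(cam);z=D[int(r),int(c)] if np.ndim(D) else D
    p=np.array([(c-m['cx'])/m['fx']*z,(r-m['cy'])/m['fy']*z,z,1.])
    return (np.linalg.inv(m['view'])@p)[:3]
def ray_z(cam,r,c,h):
    a=pt(cam,0.0,r,c);b=pt(cam,1.0,r,c);return a+(b-a)*(h-a[2])/(b[2]-a[2])
def proj(cam,p):
    m=robot.camera_model(cam);q=m['view']@np.r_[p,1];return m['fy']*q[1]/q[2]+m['cy'],m['fx']*q[0]/q[2]+m['cx']
def cloud(cam,D):
    m=robot.camera_model(cam);r,c=np.indices(D.shape)
    P=np.stack([(c-m['cx'])/m['fx']*D,(r-m['cy'])/m['fy']*D,D,np.ones_like(D)],-1)
    return (P@np.linalg.inv(m['view']).T)[...,:3]
E
python3 - <<'E'
from h import *
s=robot.read_state();print(s['time_s'],s['ee_pos'],s['ee_rot'])
for cam in ('scene','side'):
    I,D=robot.camera(cam);cv2.imwrite(f'pics/{cam}0.png',I[...,::-1]);np.save(cam+'.npy',D)
    for t in ('header','master','header_double','header_stubs'):
        print(cam,t,[(np.round(d['centre']),round(d['conf'],2)) for d in robot.silhouettes(t,cam)][:5])
    for t,h in (('header',0),('pan_left_top',.12),('pan_right_top',.12),('arrest_knob',.129),('arrest_hinge',.056),('scale',0)):
        for d in robot.landmark_of(t,cam)[:3]: print(cam,t,np.round(d['centre']),round(d['conf'],2),np.round(ray_z(cam,*d['centre'],h),3))
E
```

```text
0.0 [0.19740055 0.48619451 0.23071686] [-6.02153779e-01 -3.08279333e+00  1.89610603e-03]
scene header [(array([227., 415.]), 0.7), (array([266., 359.]), 0.67), (array([212., 366.]), 0.66), (array([343., 385.]), 0.6)]
scene master [(array([179., 260.]), 0.71), (array([300., 400.]), 0.26)]
scene header_double [(array([240., 379.]), 0.71)]
scene header_stubs [(array([262., 425.]), 0.84)]
scene header [344. 382.] 0.96 [0.721 0.4   0.   ]
scene header [231. 412.] 0.83 [0.347 0.287 0.   ]
scene header [267. 358.] 0.7 [0.559 0.223 0.   ]
scene pan_left_top [212. 325.] 0.84 [0.528 0.08  0.12 ]
scene pan_right_top [179. 261.] 0.81 [ 0.532 -0.162  0.12 ]
scene arrest_knob [181. 263.] 0.49 [ 0.543 -0.142  0.129]
scene arrest_knob [164. 236.] 0.42 [ 0.536 -0.263  0.129]
scene scale [219. 294.] 0.85 [ 0.525 -0.044  0.   ]
side header [(array([216., 271.]), 0.83), (array([183., 253.]), 0.75), (array([186., 315.]), 0.7), (array([143., 351.]), 0.54)]
side master [(array([258., 339.]), 0.58)]
side header_double [(array([190., 286.]), 0.83)]
side header_stubs [(array([160., 278.]), 0.59), (array([199., 315.]), 0.54)]
side header [219. 277.] 0.68 [0.406 0.121 0.   ]
side header [191. 318.] 0.67 [0.559 0.215 0.   ]
side header [186. 252.] 0.67 [0.343 0.293 0.   ]
side pan_left_top [198. 312.] 0.61 [0.516 0.074 0.12 ]
side pan_right_top [262. 334.] 0.64 [ 0.528 -0.151  0.12 ]
side arrest_knob [293. 348.] 0.56 [ 0.539 -0.245  0.129]
side arrest_hinge [310. 338.] 0.62 [ 0.517 -0.245  0.056]
side arrest_hinge [163. 352.] 0.53 [0.688 0.263 0.056]
side scale [252. 324.] 0.93 [ 0.526 -0.035  0.   ]
```

View pics/scene0.png

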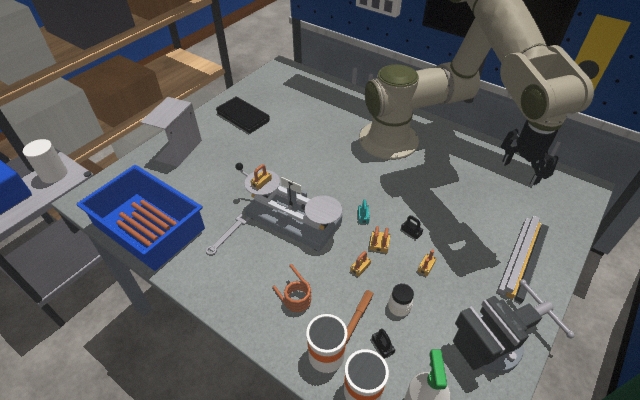

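View pics/side0.png

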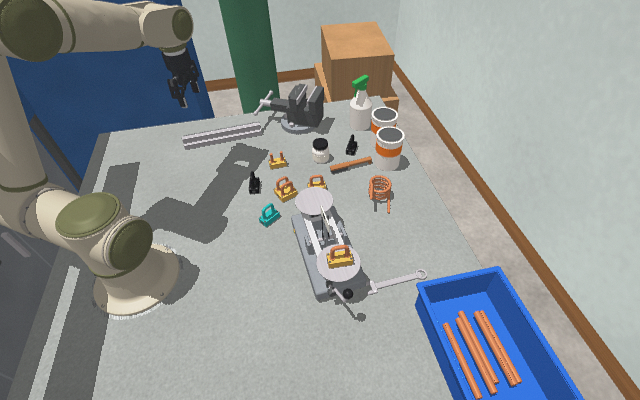

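The two pictures show the brass candidates: (240,379) with two bends is the double, (262,427) with upright stubs and no bend is the stubs header, and (266,359) with a single bend is the one that fits. The ones at (227,411), (343,385) and (212,366) are black or turquoise and don't count. I'll confirm this in a crop and measure.

```bash
python3 - <<'E'
from h import *
I=cv2.imread('pics/scene0.png');cv2.imwrite('pics/crop1.png',cv2.resize(I[150:290,220:450],None,fx=3.4,fy=3.4,interpolation=cv2.INTER_CUBIC))
for cam in('scene','side'):
    D=np.load(cam+'.npy');P=cloud(cam,D)
    I=cv2.imread(f'pics/{cam}0.png');
    # pans: points near height .12
    for n,c in(('L',(.522,.077)),('R',(.53,-.155))):
        k=(abs(P[...,2]-.12)<.006)&(np.hypot(P[...,0]-c[0],P[...,1]-c[1])<.075);q=P[k]
        (x,y),r=cv2.minEnclosingCircle(q[:,:2].astype(np.float32));print(cam,n,k.sum(),x,y,r,np.median(q[:,2]))
    k=(abs(P[...,2]-.045)<.025)&(np.hypot(P[...,0]-.559,P[...,1]-.22)<.06);q=P[k]
    for lo,hi in((.015,.03),(.05,.07)):
        a=q[(q[:,2]>lo)&(q[:,2]<hi)];print(cam,'hdr',lo,len(a),a.mean(0) if len(a) else'',cv2.minAreaRect(a[:,:2].astype(np.float32)) if len(a)>3 else '', a[:,2].max() if len(a) else '')
    k=(P[...,2]>.10)&(P[...,2]<.16)&(np.hypot(P[...,0]-.53,P[...,1]+.255)<.04);q=P[k]
    print(cam,'knob',k.sum(),q.mean(0) if len(q) else '', q.min(0),q.max(0))
E
```

```text
scene L 842 0.5214090943336487 0.06699000298976898 0.05657561495900154 0.12067411301797915
scene R 475 0.5386736989021301 -0.1485183835029602 0.0569724403321743 0.12052062414478526
scene hdr 0.015 136 [0.56040751 0.23099565 0.02329259] ((0.5572872161865234, 0.22798782587051392), (0.033224474638700485, 0.05919025465846062), 87.27842712402344) 0.02998309084495876
scene hdr 0.05 51 [0.56077937 0.22814526 0.06172412] ((0.5596619844436646, 0.22797073423862457), (0.008876742795109749, 0.040993671864271164), 87.16778564453125) 0.06829174284943174
scene knob 59 [ 0.53919726 -0.24186286  0.12917737] [ 0.52633541 -0.25459267  0.10007559] [ 0.55047916 -0.22570474  0.14526421]
side L 826 0.520577073097229 0.06477712094783783 0.05588077753782272 0.11924954532226478
side R 881 0.5390265583992004 -0.15298615396022797 0.05555129796266556 0.119214972660869
side hdr 0.015 75 [0.55645698 0.22424861 0.02260301] ((0.5564740300178528, 0.22746899724006653), (0.03109111450612545, 0.058228928595781326), 74.45056915283203) 0.02981576459500812
side hdr 0.05 43 [0.55563475 0.223757   0.05900135] ((0.5554738640785217, 0.2235935777425766), (0.040304917842149734, 0.010823036544024944), 4.066519260406494) 0.06558123701711094
side knob 106 [ 0.53551392 -0.25106069  0.13236578] [ 0.5257204  -0.26012781  0.10039896] [ 0.54842753 -0.23833236  0.14501478]
```

View pics/crop1.png

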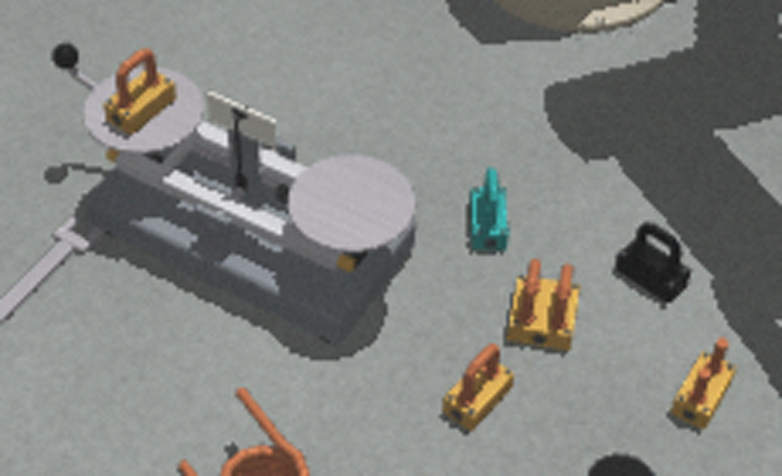

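The crop confirms it: the single-bend brass header is at crop (478,388), which is scene (266,359). The double is at (543,310) and the stubs header is at (703,385). Next I'll work out the move to a viewpoint above it.

```bash
cat >> h.py <<'E'
from scipy.spatial.transform import Rotation as R
def go(p,yaw):
    """tool-down target TCP p with tool y at world angle yaw(deg): rows' turn and shift"""
    s=robot.read_state();A=R.from_rotvec(s['ee_rot']);y=np.radians(yaw);Y=np.array([np.cos(y),np.sin(y),0]);Z=np.array([0,0,-1.])
    B=R.from_matrix(np.c_[np.cross(Y,Z),Y,Z])
    return np.round((A.inv()*B).as_rotvec(degrees=True),1),np.round(A.inv().apply(np.array(p)-s['ee_pos']),4)
E
python3 -c "
from h import *
print(go((.557,.20,.24),90))"
```

```text
(array([ -0. ,  -0. , -22.1]), array([-0.4408, -0.1301, -0.0087]))
```

```bash
python3 -m pendant '[[[0,0,-6,-0.045,-0.013,0,1],[0,0,-12,-0.09,-0.026,0,1],[0,0,-18,-0.135,-0.04,0,1],[0,0,-22,-0.18,-0.053,-0.002,1],[0,0,-22,-0.225,-0.066,-0.004,1],[0,0,-22,-0.27,-0.08,-0.006,1],[0,0,-22,-0.315,-0.093,-0.008,1],[0,0,-22,-0.36,-0.106,-0.009,1],[0,0,-22,-0.4,-0.118,-0.009,1],[0,0,-22,-0.44,-0.13,-0.009,1],[0,0,-22,-0.44,-0.13,-0.009,1],[0,0,-22,-0.44,-0.13,-0.009,1]]]'
python3 - <<'E'
from h import *
s=robot.read_state();print(s['time_s'],s['ee_pos'],s['ee_rot'],s['joint_velocities'])
I,D=robot.camera('wrist');cv2.imwrite('pics/w1.png',I[...,::-1]);np.save('w1.npy',D)
P=cloud('wrist',D)
for d in robot.silhouettes('header','wrist'):
    k=d['pixels']&(D>0);q=P[k];a=q[(q[:,2]>.056)&(q[:,2]<.07)];b=q[q[:,2]>.015]
    print(d['conf'],np.round(d['centre']),np.round(q.mean(0),3),q[:,2].max())
    for w in(a,b):
        if len(w)>10: print(len(w),cv2.minAreaRect(w[:,:2].astype(np.float32)),w.mean(0))
for d in robot.landmark_of('header','wrist')+robot.landmark_of('pan_left_top','wrist'): print(d['conf'],d['centre'],ray_z('wrist',*d['centre'],0),ray_z('wrist',*d['centre'],.12))
E
```

```text
time_s: 2.3
ee_pos: [0.5565, 0.2, 0.2398]
ee_rot: [-0.005, -3.141, -0.0]
wrist_force: [0.2, 0.2, -0.1]
grip_width: 0.0854
gripper_force: 0.0
2.3 [0.55647247 0.19995384 0.23984015] [-4.86584757e-03 -3.14069098e+00 -9.24658342e-05] [ 0.03681515 -0.02466712  0.01840739  0.00139565  0.00097126  0.00486163]
0.95 [ 17. 253.] [0.398 0.138 0.03 ] 0.06790427429937668
219 ((0.39499273896217346, 0.13728712499141693), (0.019148055464029312, 0.009977088309824467), 35.539485931396484) [0.39620077 0.137884   0.06265241]
1263 ((0.39023318886756897, 0.13365820050239563), (0.05012843757867813, 0.03196502476930618), 35.79035949707031) [0.39727248 0.13732125 0.03137707]
0.92 [163. 339.] [0.553 0.228 0.033] 0.06711595176417945
305 ((0.5566503405570984, 0.22869892418384552), (0.009752507321536541, 0.04141125828027725), 86.2676010131836) [0.55515452 0.22846912 0.06330252]
1221 ((0.5569708347320557, 0.22872117161750793), (0.03196988254785538, 0.06075117364525795), 86.10774230957031) [0.55314226 0.22763587 0.0340279 ]
0.66 [279. 463.] [0.719 0.402 0.03 ] 0.06724966607828325
217 ((0.7245102524757385, 0.402781
[... 811 characters left out ...]
6]
1970 ((0.44203490018844604, 0.3819388151168823), (0.0614253468811512, 0.032524075359106064), 3.5579946041107178) [0.44163613 0.37891565 0.02883314]
0.98 [159.3, 335.0] [0.55390719 0.22682105 0.        ] [0.52825277 0.21922704 0.12      ]
0.89 [12.1, 250.8] [0.38511815 0.12812085 0.        ] [0.41229021 0.15141738 0.12      ]
0.56 [272.3, 452.3] [7.26976778e-01 4.07563788e-01 5.55111512e-17] [0.64715617 0.3434021  0.12      ]
0.52 [63.2, 466.5] [0.43791118 0.38070749 0.        ] [0.44856043 0.32495111 0.12      ]
0.94 [149.1, 170.1] [0.5405174  0.01166717 0.        ] [0.51905362 0.07141061 0.12      ]
0.55 [162.3, 337.6] [0.55793099 0.23034309 0.        ] [0.53101722 0.22164677 0.12      ]
```

View pics/w1.png

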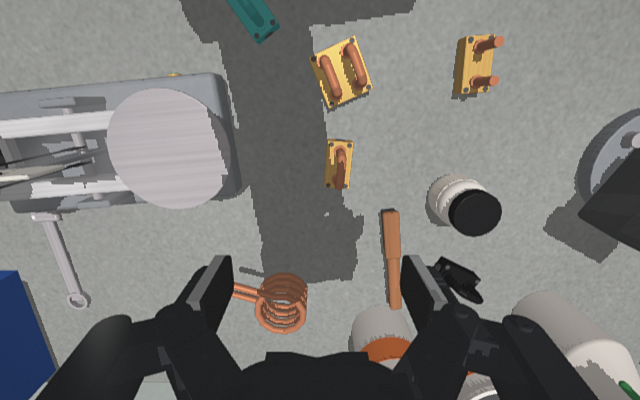

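The wrist view shows the single-bend header at (163,340), clear of the double at (73,342). The left pan is at (149,168). The header is at (0.557, 0.2287), yaw -3.9°, with its top at about 0.065, and the block measures 32 x 61 mm, so it's consistent.

```bash
python3 - <<'E'
from h import *
print(go((.557,.2287,.041),86.1))
P=cloud('wrist',np.load('w1.npy'));k=(abs(P[...,2]-.12)<.006)&(np.hypot(P[...,0]-.521,P[...,1]-.067)<.075);q=P[k]
print(cv2.minEnclosingCircle(q[:,:2].astype(np.float32)),q.mean(0))
E
```

```text
(array([0. , 0. , 3.9]), array([-0.0013,  0.0274,  0.1996]))
((0.5221213102340698, 0.0700419619679451), 0.055140379816293716) [0.51924218 0.07065776 0.12122622]
```

```bash
python3 -m pendant '[[[0,0,3.9,-0.001,0.0275,0.03,1],[0,0,3.9,-0.001,0.0275,0.06,0.6],[0,0,3.9,-0.001,0.0275,0.09,0.6],[0,0,3.9,-0.001,0.0275,0.12,0.6],[0,0,3.9,-0.001,0.0275,0.15,0.6],[0,0,3.9,-0.001,0.0275,0.175,0.6],[0,0,3.9,-0.001,0.0275,0.19,0.6],[0,0,3.9,-0.001,0.0275,0.199,0.6],[0,0,3.9,-0.001,0.0275,0.199,0.6],[0,0,3.9,-0.001,0.0275,0.199,0.6]]]'
python3 -c "
from h import *
print(go((.557,.2287,.041),86.1))"
```

```text
time_s: 3.5
ee_pos: [0.5579, 0.2282, 0.0424]
ee_rot: [0.109, 3.138, 0.001]
wrist_force: [0.8, 0.1, 0.3]
grip_width: 0.0512
gripper_force: 0.0
(array([ 0. ,  0.1, -0.1]), array([0.0009, 0.0005, 0.0014]))
```

```bash
python3 -m pendant '[[[0,0,0,0,0,0.001,0.3],[0,0,0,0,0,0.001,0],[0,0,0,0,0,0.001,0],[0,0,0,0,0,0.001,0],[0,0,0,0,0,0.001,0],[0,0,0,0,0,0.001,0],[0,0,0,0,0,-0.005,0],[0,0,0,0,0,-0.015,0],[0,0,0,0,0,-0.03,0],[0,0,0,0,0,-0.03,0]]]'
python3 -m pendant '[[[0,0,0,0,0,-0.03,0],[0,0,0,0,0,-0.06,0],[0,0,0,0,0,-0.09,0],[0,0,0,0,0,-0.11,0],[0,0,0,0,0,-0.12,0],[0,0,0,0,0,-0.12,0]]]'
python3 - <<'E'
from h import *
for cam,r in(('side',0),):
    I,D=robot.camera(cam);cv2.imwrite('pics/g1.png',cv2.resize(I[90:290,200:460,::-1],None,fx=3,fy=3))
# pan plane centre estimate: average scene (.5214,.067) side(.5206,.0648) wrist(.5221,.070)
s=robot.read_state();print(s['ee_pos'],go((.5215,.0680,s['ee_pos'][2]),90+3.5))
E
```

```text
time_s: 4.5
ee_pos: [0.5586, 0.2282, 0.074]
ee_rot: [0.109, 3.135, 0.002]
wrist_force: [0.0, 0.0, -2.6]
grip_width: 0.0078
gripper_force: 58.5
time_s: 5.1
ee_pos: [0.5577, 0.228, 0.1921]
ee_rot: [0.11, 3.138, 0.001]
wrist_force: [0.0, 0.8, -4.2]
grip_width: 0.0082
gripper_force: 58.9
[0.55718918 0.22789382 0.1907818 ] (array([-0. , -0. , -7.5]), array([ 0.0244, -0.162 ,  0.    ]))
```

View pics/g1.png

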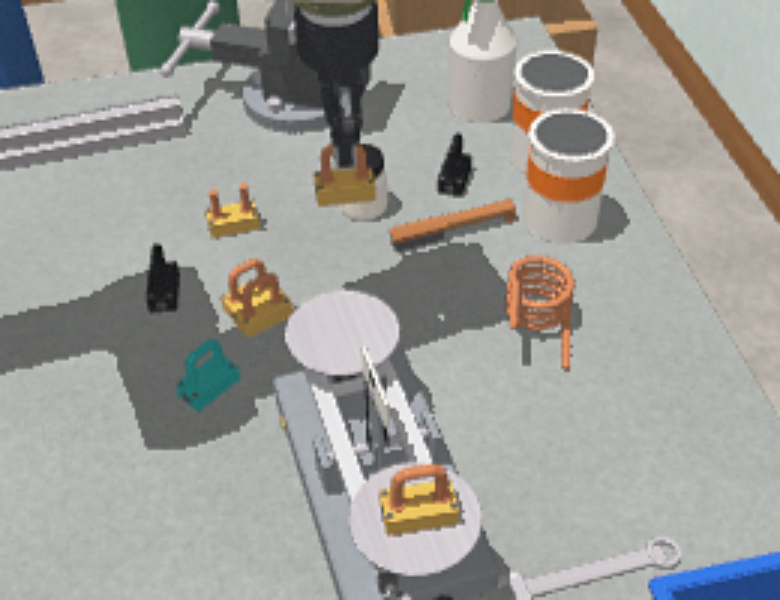

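Held upright at (345,180) in the crop. I'll carry it over the left pan.

```bash
python3 -m pendant '[[[0,0,-1.5,0.004,-0.025,0,0],[0,0,-3,0.008,-0.053,0,0],[0,0,-4.5,0.012,-0.081,0,0],[0,0,-6,0.016,-0.108,0,0],[0,0,-7.5,0.02,-0.135,0,0],[0,0,-7.5,0.023,-0.152,0,0],[0,0,-7.5,0.0245,-0.162,0,0],[0,0,-7.5,0.0245,-0.162,0,0],[0,0,-7.5,0.0245,-0.162,0,0]]]'
python3 - <<'E'
from h import *
s=robot.read_state();print(s['ee_pos'],go((.5215,.068,.163),93.5))
for cam in('scene','side'):
    I,D=robot.camera(cam);P=cloud(cam,D)
    k=(np.hypot(P[...,0]-.5215,P[...,1]-.068)<.075)
    q=P[k&(abs(P[...,2]-.12)<.006)];print(cam,cv2.minEnclosingCircle(q[:,:2].astype(np.float32)))
    for d in robot.silhouettes('header',cam):
        a=P[d['pixels']&(D>0)];a=a[np.linalg.norm(a-[.5215,.068,.17],axis=1)<.06]
        if len(a)>30:print(cam,d['conf'],len(a),a.min(0),a.max(0),a.mean(0))
E
```

```text
time_s: 6.05
ee_pos: [0.5216, 0.0685, 0.1908]
ee_rot: [0.096, -3.139, -0.001]
wrist_force: [0.2, 0.5, -3.7]
grip_width: 0.0082
gripper_force: 58.9
[0.52158191 0.06852933 0.19080637] (array([ 0., -0., -0.]), array([ 0.0001, -0.0005,  0.0278]))
scene ((0.5212827324867249, 0.0692419782280922), 0.05535120517015457)
scene 0.55 249 [0.48827404 0.05267779 0.15100336] [0.55230241 0.08660864 0.21309326] [0.53110528 0.07422909 0.17323043]
side ((0.5199888944625854, 0.06624221801757812), 0.05499963089823723)
side 0.82 325 [0.48873301 0.04595242 0.1498888 ] [0.54900194 0.08474596 0.21486377] [0.51753078 0.0594034  0.17310373]
```

```bash
python3 -m pendant '[[[0,0,0,0,0,0.008,0],[0,0,0,0,0,0.016,0],[0,0,0,0,0,0.022,0],[0,0,0,0,0,0.025,0],[0,0,0,0,0,0.026,0],[0,0,0,0,0,0.026,0],[0,0,0,0,0,0.026,0]]]'
python3 -m pendant '[[[0,0,0,0,0,0.001,0],[0,0,0,0,0,0.001,0],[0,0,0,0,0,0.001,0]]]'
```

```text
time_s: 6.95
ee_pos: [0.5218, 0.068, 0.1656]
ee_rot: [-0.096, 3.14, -0.0]
wrist_force: [0.6, 0.5, -2.9]
grip_width: 0.0083
gripper_force: 58.9
time_s: 7.25
ee_pos: [0.5216, 0.068, 0.1643]
ee_rot: [-0.096, 3.14, -0.0]
wrist_force: [-0.5, 0.6, -3.4]
grip_width: 0.0081
gripper_force: 58.9
```

```bash
python3 -m pendant '[[[0,0,0,0,0,0.0005,0],[0,0,0,0,0,0.001,0],[0,0,0,0,0,0.001,0],[0,0,0,0,0,0.001,0]]]'
python3 -m pendant '[[[0,0,0,0,0,0.0005,0],[0,0,0,0,0,0.001,0],[0,0,0,0,0,0.001,0],[0,0,0,0,0,0.001,0]]]'
```

```text
time_s: 7.65
ee_pos: [0.5216, 0.068, 0.1633]
ee_rot: [0.096, -3.14, -0.0]
wrist_force: [-0.3, 0.2, -2.3]
grip_width: 0.0083
gripper_force: 58.9
time_s: 8.05
ee_pos: [0.5216, 0.068, 0.1623]
ee_rot: [0.096, -3.14, 0.0]
wrist_force: [-0.3, 0.5, -3.4]
grip_width: 0.0082
gripper_force: 58.9
```

```bash
python3 -m pendant '[[[0,0,0,0,0,0.0005,0],[0,0,0,0,0,0.001,0],[0,0,0,0,0,0.001,0],[0,0,0,0,0,0.001,0]]]'
python3 - <<'E'
from h import *
I,D=robot.camera('side');P=cloud('side',D)
for d in robot.silhouettes('header','side'):
    a=P[d['pixels']&(D>0)];a=a[np.linalg.norm(a-[.5215,.068,.145],axis=1)<.06]
    if len(a)>30:print(d['conf'],len(a),np.percentile(a,[1,99],axis=0),a.mean(0))
E
```

```text
time_s: 8.45
ee_pos: [0.5216, 0.068, 0.1613]
ee_rot: [0.096, -3.14, 0.0]
wrist_force: [-0.0, -0.3, -2.6]
grip_width: 0.0081
gripper_force: 58.9
0.63 284 [[0.48894954 0.04754564 0.12046686]
 [0.54761065 0.07653207 0.17941393]] [0.51661887 0.05779953 0.14153191]
```

```bash
python3 -m pendant '[[[0,0,0,0,0,0.0005,0],[0,0,0,0,0,0.0005,0],[0,0,0,0,0,0.0005,0]]]' | grep -E "pos|wrist"
python3 -m pendant '[[[0,0,0,0,0,0.0005,0],[0,0,0,0,0,0.0005,0],[0,0,0,0,0,0.0005,0]]]' | grep -E "pos|wrist"
```

```text
ee_pos: [0.5217, 0.068, 0.1609]
wrist_force: [-0.6, -0.2, -1.5]
ee_pos: [0.5218, 0.0679, 0.1606]
wrist_force: [-1.7, -1.5, 2.2]
```

Contact is made: the force went from -3 to +2 N. Releasing.

```bash
python3 -m pendant '[[[0,0,0,0,0,0,0.1],[0,0,0,0,0,0,0.25],[0,0,0,0,0,0,0.4],[0,0,0,0,0,0,0.5],[0,0,0,0,0,0,0.5],[0,0,0,0,0,-0.02,0.5],[0,0,0,0,0,-0.05,0.5],[0,0,0,0,0,-0.09,0.5],[0,0,0,0,0,-0.12,0.5],[0,0,0,0,0,-0.12,0.5]]]'
python3 - <<'E'
from h import *
for cam in('scene','side'):
    I,D=robot.camera(cam);P=cloud(cam,D)
    if cam=='side':cv2.imwrite('pics/p1.png',cv2.resize(I[140:340,230:430,::-1],None,fx=3,fy=3))
    for t in('header','master'):
      for d in robot.silhouettes(t,cam):
        a=P[d['pixels']&(D>0)]
        for n,c in(('L',[.5215,.068,.145]),('R',[.5387,-.151,.145])):
            b=a[np.linalg.norm(a-c,axis=1)<.06];b=b[b[:,2]>.172]
            if len(b)>10:print(cam,t,n,cv2.minAreaRect(b[:,:2].astype(np.float32)),b[:,2].max())
    for d in robot.landmark_of('arrest_knob',cam)+robot.landmark_of('arrest_hinge',cam): print(cam,d['conf'],d['centre'],ray_z(cam,*d['centre'],.131),ray_z(cam,*d['centre'],.056))
    k=(P[...,2]>.108)&(P[...,2]<.16)&(np.hypot(P[...,0]-.541,P[...,1]+.248)<.02);q=P[k]
    # sphere fit r=12mm
    from scipy.optimize import least_squares
    f=least_squares(lambda c:np.linalg.norm(q-c,axis=1)-.012,q.mean(0),loss='soft_l1',f_scale=.002);print(cam,'knob',len(q),f.x,f.cost)
E
```

```text
time_s: 10.15
ee_pos: [0.5228, 0.068, 0.2844]
ee_rot: [-0.096, 3.133, -0.001]
wrist_force: [0.2, -0.2, -0.1]
grip_width: 0.0424
gripper_force: 0.0
scene header L ((0.5249433517456055, 0.06893610954284668), (0.042436812072992325, 0.01012039091438055), 4.631032466888428) 0.18812925488602628
scene master R ((0.5442282557487488, -0.14975112676620483), (0.010717431083321571, 0.043639346957206726), 87.0338363647461) 0.18799289394379992
scene 0.67 [194.8, 262.3] [ 0.58888776 -0.10373649  0.131     ] [ 0.53941616 -0.15695503  0.056     ]
scene 0.59 [163.6, 238.1] [ 0.53044625 -0.2564441   0.131     ] [ 0.47623753 -0.32204071  0.056     ]
scene 0.69 [180.4, 263.0] [ 0.54165463 -0.14205887  0.131     ] [ 0.48835444 -0.19838371  0.056     ]
scene 0.5 [233.1, 227.1] [ 0.7551633  -0.08661269  0.131     ] [ 0.71916955 -0.13844321  0.056     ]
scene knob 47 [ 0.53788339 -0.24628771  0.13139478] 8.674391746935409e-05
side header L ((0.5188025236129761, 0.06320064514875412), (0.008835190907120705, 0.04152216389775276), 88.14044189453125) 0.18513683998229313
side master R ((0.541635274887085, -0.15329661965370178), (0.009684978984296322, 0.0412365160882473), 88.88231658935547) 0.1871134453107638
side 0.72 [294.7, 347.9] [ 0.53796542 -0.25127954  0.131     ] [ 0.54993125 -0.21262123  0.056     ]
side 0.62 [312.8, 341.4] [ 0.51311586 -0.29024989  0.131     ] [ 0.52257647 -0.25552039  0.056     ]
side 0.61 [260.5, 337.1] [ 0.53555487 -0.15647528  0.131     ] [ 0.54727768 -0.10825924  0.056     ]
side knob 95 [ 0.53748509 -0.24809897  0.12960923] 0.0001267872563412296
```

View pics/p1.png

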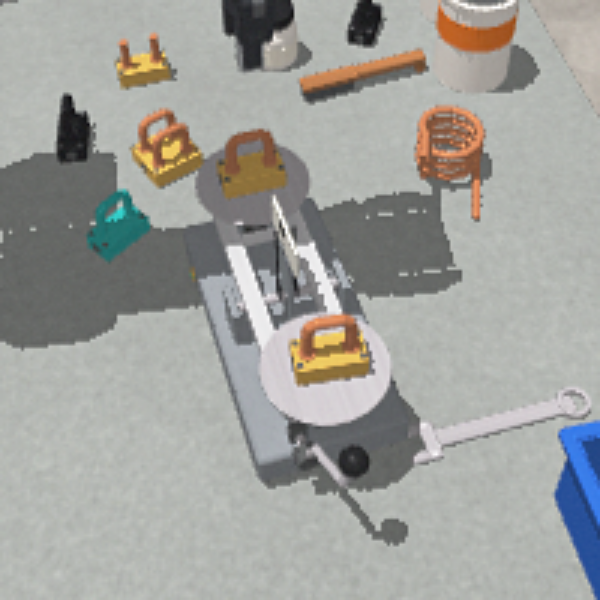

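The picture shows the header standing mid-pan at (252,165), the master at (330,350) untouched, and the knob at (354,460). I'll pinch the knob along the scale's y and guide it round. First I move above it and refine with the wrist camera.

```bash
python3 -c "
from h import *
print(go((.55,-.248,.25),94.6))"
```

```text
(array([ 0. , -0. , -1.1]), array([-0.0092, -0.3172,  0.0298]))
```

```bash
python3 -m pendant '[[[0,0,-1,-0.001,-0.03,0,0.5],[0,0,-1,-0.002,-0.07,0,0.5],[0,0,-1,-0.003,-0.11,0,0.5],[0,0,-1,-0.004,-0.15,0,0.5],[0,0,-1,-0.005,-0.19,0,0.5],[0,0,-1,-0.006,-0.23,0,0.42],[0,0,-1,-0.007,-0.27,0.01,0.42],[0,0,-1,-0.008,-0.3,0.02,0.42],[0,0,-1,-0.009,-0.317,0.03,0.42],[0,0,-1,-0.009,-0.317,0.03,0.42],[0,0,-1,-0.009,-0.317,0.03,0.42]]]'
python3 - <<'E'
from h import *
from scipy.optimize import least_squares
s=robot.read_state()
I,D=robot.camera('wrist');cv2.imwrite('pics/k1.png',I[...,::-1]);P=cloud('wrist',D)
k=(P[...,2]>.108)&(P[...,2]<.16)&(np.hypot(P[...,0]-.538,P[...,1]+.248)<.03);q=P[k]
f=least_squares(lambda c:np.linalg.norm(q-c,axis=1)-.012,q.mean(0)-[0,0,.008],loss='soft_l1',f_scale=.002);print('knob',len(q),f.x,f.cost,q.min(0),q.max(0))
for d in robot.landmark_of('arrest_knob','wrist')[:2]: print(d['conf'],d['centre'],ray_z('wrist',*d['centre'],.13))
k=(abs(P[...,2]-.12)<.006)&(np.hypot(P[...,0]-.5387,P[...,1]+.151)<.075);print(cv2.minEnclosingCircle(P[k][:,:2].astype(np.float32)))
print(s['time_s'],go((.538,-.248,.110),94.6))
E
```

```text
time_s: 11.75
ee_pos: [0.55, -0.247, 0.2503]
ee_rot: [0.124, -3.139, -0.001]
wrist_force: [0.4, 1.0, -0.4]
grip_width: 0.0361
gripper_force: 0.0
knob 554 [ 0.54049493 -0.24562352  0.13153484] 0.0004778216855787279 [ 0.52871349 -0.25716111  0.10807238] [ 0.55149033 -0.23385348  0.14504806]
0.85 [180.5, 319.1] [ 0.54287089 -0.24374245  0.13      ]
0.53 [298.7, 550.8] [0.65444092 0.01565505 0.13      ]
((0.5415550470352173, -0.15040436387062073), 0.055136702954769135)
11.75 (array([-0.,  0., -0.]), array([ 0.0124, -0.0004,  0.141 ]))
```

View pics/k1.png

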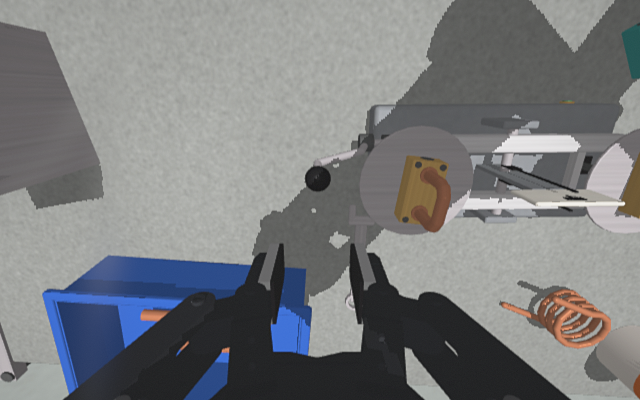

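```bash
python3 - <<'E'
from h import *
for cam in('wrist','side'):
    I,D=robot.camera(cam);P=cloud(cam,D)
    k=(P[...,2]>.03)&(P[...,2]<.15)&(P[...,0]>.49)&(P[...,0]<.555)&(P[...,1]>-.27)&(P[...,1]<-.175)
    q=P[k]
    for z in np.arange(.04,.15,.01):
        a=q[abs(q[:,2]-z)<.005]
        if len(a):print(cam,round(z,3),len(a),np.round(np.percentile(a[:,0],[5,50,95]),3),np.round(np.percentile(a[:,1],[5,50,95]),3))
E
```

```text
wrist 0.04 68 [0.491 0.499 0.507] [-0.185 -0.183 -0.18 ]
wrist 0.05 107 [0.491 0.5   0.51 ] [-0.196 -0.178 -0.175]
wrist 0.06 165 [0.506 0.51  0.522] [-0.201 -0.191 -0.179]
wrist 0.07 106 [0.51  0.514 0.518] [-0.2   -0.193 -0.186]
wrist 0.08 81 [0.517 0.521 0.525] [-0.21  -0.203 -0.197]
wrist 0.09 135 [0.521 0.525 0.529] [-0.227 -0.218 -0.208]
wrist 0.1 144 [0.525 0.529 0.533] [-0.246 -0.236 -0.226]
wrist 0.11 38 [0.53  0.531 0.533] [-0.25  -0.247 -0.243]
wrist 0.12 1637 [0.501 0.529 0.552] [-0.202 -0.188 -0.176]
wrist 0.13 56 [0.529 0.531 0.539] [-0.257 -0.246 -0.235]
wrist 0.14 470 [0.531 0.539 0.548] [-0.255 -0.246 -0.237]
side 0.04 63 [0.492 0.531 0.552] [-0.187 -0.181 -0.176]
side 0.05 36 [0.497 0.515 0.547] [-0.203 -0.178 -0.175]
side 0.06 55 [0.504 0.509 0.517] [-0.204 -0.192 -0.176]
side 0.07 9 [0.51  0.514 0.515] [-0.203 -0.201 -0.195]
side 0.08 11 [0.516 0.518 0.522] [-0.211 -0.206 -0.202]
side 0.09 20 [0.519 0.522 0.526] [-0.231 -0.221 -0.214]
side 0.1 21 [0.523 0.527 0.531] [-0.252 -0.24  -0.23 ]
side 0.11 9 [0.528 0.53  0.534] [-0.252 -0.251 -0.247]
side 0.12 265 [0.498 0.528 0.552] [-0.205 -0.189 -0.177]
side 0.13 20 [0.528 0.537 0.547] [-0.26  -0.258 -0.251]
side 0.14 68 [0.528 0.537 0.546] [-0.257 -0.25  -0.242]
```

The knob fits come out at (0.539, -0.247, 0.131), on the predicted circle. The rod runs straight for about 28 mm below the knob before cranking toward the scale, so tips 18 mm below the knob are clear.

```bash
python3 -c "
from h import *
print(go((.539,-.248,.113),94.7))"
python3 -m pendant '[[[0,0,0,0.011,-0.0005,0.03,0.4],[0,0,0,0.011,-0.0005,0.06,0.4],[0,0,0,0.011,-0.0005,0.09,0.4],[0,0,0,0.011,-0.0005,0.115,0.4],[0,0,0,0.011,-0.0005,0.13,0.4],[0,0,0,0.011,-0.0005,0.137,0.4],[0,0,0,0.011,-0.0005,0.137,0.4],[0,0,0,0.011,-0.0005,0.137,0.4]]]'
python3 -c "
from h import *
print(go((.539,-.248,.113),94.7))"
```

```text
(array([-0. ,  0.1, -0.1]), array([ 0.0114, -0.0002,  0.1381]))
time_s: 12.75
ee_pos: [0.5395, -0.2493, 0.1144]
ee_rot: [-0.124, 3.138, -0.002]
wrist_force: [-0.3, 0.1, 0.3]
grip_width: 0.0341
gripper_force: 0.0
(array([-0.1,  0.1, -0.2]), array([0.0004, 0.0013, 0.0014]))
```

```bash
python3 -m pendant '[[[0,0,0,0,0.001,0.001,0.33],[0,0,0,0,0.001,0.001,0.3],[0,0,0,0,0.001,0.001,0.25],[0,0,0,0,0.001,0.001,0.2],[0,0,0,0,0.001,0.001,0.2],[0,0,0,0,0.001,0.001,0.2]]]'
python3 -c "
from h import *
s=robot.read_state();print(s['ee_pos'],R.from_rotvec(s['ee_rot']).as_matrix().round(4))"
```

```text
time_s: 13.35
ee_pos: [0.5393, -0.2471, 0.1132]
ee_rot: [-0.124, 3.138, 0.002]
wrist_force: [-0.7, 7.3, 5.8]
grip_width: 0.0206
gripper_force: 58.3
[ 0.53926762 -0.24710379  0.11321628] [[-9.969e-01 -7.860e-02  8.000e-04]
 [-7.860e-02  9.969e-01  1.600e-03]
 [-9.000e-04  1.500e-03 -1.000e+00]]
```

The width is slightly under 24 mm and the knob is pushing the tool up, so I'm gripping a bit high. I'll regrip 5 mm lower.

```bash
python3 -m pendant '[[[0,0,0,0,0,0,0.38],[0,0,0,0,0,0,0.38],[0,0,0,0,0.0005,0.003,0.38],[0,0,0,0,0.0005,0.005,0.38],[0,0,0,0,0.0005,0.005,0.38],[0,0,0,0,0.0005,0.005,0.3],[0,0,0,0,0.0005,0.005,0.25],[0,0,0,0,0.0005,0.005,0.2],[0,0,0,0,0.0005,0.005,0.2]]]'
```

```text
time_s: 14.25
ee_pos: [0.5389, -0.2471, 0.1074]
ee_rot: [0.124, -3.139, -0.002]
wrist_force: [-0.4, 6.3, 2.6]
grip_width: 0.0211
gripper_force: 58.4
```

```bash
python3 -m pendant '[[[0,0,0,0.0037,0,-0.001,0.2],[0,0,0,0.0076,0,-0.0019,0.2],[0,0,0,0.0115,0,-0.0026,0.2],[0,0,0,0.0153,0,-0.0031,0.2],[0,0,0,0.0192,0,-0.0034,0.2],[0,0,0,0.0231,0,-0.0035,0.2],[0,0,0,0.027,0,-0.0034,0.2],[0,0,0,0.0308,0,-0.0031,0.2],[0,0,0,0.0308,0,-0.0031,0.2],[0,0,0,0.0308,0,-0.0031,0.2]]]'
python3 - <<'E'
from h import *
from scipy.optimize import least_squares
for cam in('side','scene'):
    I,D=robot.camera(cam)
    for d in robot.landmark_of('arrest_knob',cam)[:2]: print(cam,d['conf'],np.round(ray_z(cam,*d['centre'],.134),3))
s=robot.read_state();print(s['wrist_force'],s['grip_width'])
E
```

```text
time_s: 15.25
ee_pos: [0.5082, -0.2506, 0.1106]
ee_rot: [-0.123, 3.139, -0.001]
wrist_force: [-0.6, -0.9, -0.0]
grip_width: 0.0169
gripper_force: 0.1
side 0.53 [ 0.525 -0.248  0.134]
scene 0.66 [ 0.519 -0.261  0.134]
[-1.19748606 -0.08276903 -0.36587039] 0.017297682303064162
```

The fingers slipped off, with the opening at 17 mm and no force. Looking.

```bash
python3 - <<'E'
from h import *
from scipy.optimize import least_squares
I,D=robot.camera('side');J,E=robot.camera('wrist')
a=cv2.resize(I[200:340,270:410,::-1],(480,480),interpolation=cv2.INTER_CUBIC);b=cv2.resize(J[150:390,180:440,::-1],(310,480)[::1])
cv2.imwrite('pics/slip.png',np.hstack([a,b]))
for cam,Dd in(('side',D),('wrist',E)):
    P=cloud(cam,Dd);k=(P[...,2]>.12)&(P[...,2]<.15)&(P[...,0]>.48)&(P[...,0]<.56)&(P[...,1]<-.225)&(P[...,1]>-.265);q=P[k];print(cam,len(q),np.round(np.percentile(q,[5,50,95],axis=0),3) if len(q) else '')
E
```

```text
side 34 [[ 0.495 -0.259  0.129]
 [ 0.531 -0.255  0.138]
 [ 0.538 -0.237  0.142]]
wrist 3829 [[ 0.497 -0.262  0.124]
 [ 0.515 -0.246  0.141]
 [ 0.531 -0.231  0.148]]
```

View pics/slip.png

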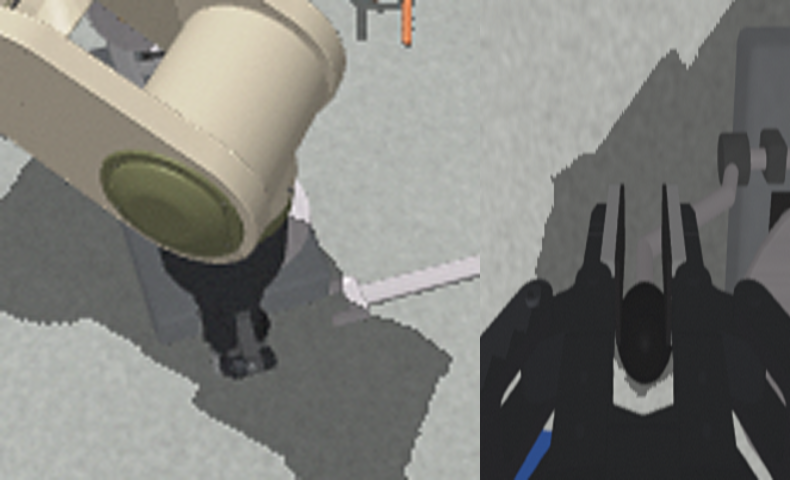

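```bash
python3 - <<'E'
from h import *
from scipy.optimize import least_squares
s=robot.read_state();print(s['ee_pos'])
J,D=robot.camera('wrist');P=cloud('wrist',D);m=np.zeros(D.shape,bool);m[296:336,302:328]=1
q=P[m&(D>0)];print(np.percentile(q,[5,50,95],axis=0).round(3))
f=least_squares(lambda c:np.linalg.norm(q-c,axis=1)-.012,np.median(q,0)-[0,0,.01],loss='soft_l1',f_scale=.001);print(f.x,f.cost,np.abs(np.linalg.norm(q-f.x,axis=1)-.012).mean())
for rng,n in(((600,616),'l'),((664,684),'r')):
    c0=180+(rng[0]-480)*260/310;c1=180+(rng[1]-480)*260/310;t=P[245:275,int(c0):int(c1)].reshape(-1,3);print(n,np.percentile(t[t[:,2]>.08],[2,50,98],axis=0).round(3))
E
```

```text
[ 0.50825017 -0.25016306  0.11040499]
[[ 0.518 -0.254  0.134]
 [ 0.522 -0.249  0.142]
 [ 0.53  -0.243  0.145]]
[ 0.5294111  -0.24663834  0.13341946] 0.000435055607181888 0.0007352769518544584
l [[ 0.499 -0.268  0.118]
 [ 0.5   -0.263  0.131]
 [ 0.505 -0.26   0.143]]
r [[ 0.497 -0.241  0.118]
 [ 0.498 -0.238  0.131]
 [ 0.502 -0.233  0.143]]
```

The wrist fit puts the knob at (0.529, -0.247, 0.133), now on the back side of the fingers, so the lever has moved only about 0.15 rad. I'll push it instead: with the fingers 17 mm apart, the 24 mm knob nests between them.

```bash
python3 -m pendant '[[[0,0,0,0.002,0,-0.015,0.2],[0,0,0,0.002,0,-0.04,0.2],[0,0,0,0.002,0,-0.045,0.2],[0,0,0,-0.02,0.0007,-0.045,0.2],[0,0,0,-0.048,0.0007,-0.045,0.2],[0,0,0,-0.048,0.0007,-0.045,0.2],[0,0,0,-0.048,0.0007,-0.03,0.2],[0,0,0,-0.048,0.0007,-0.015,0.2],[0,0,0,-0.048,0.0007,-0.007,0.2],[0,0,0,-0.048,0.0007,-0.007,0.2],[0,0,0,-0.048,0.0007,-0.007,0.2]]]'
python3 - <<'E'
from h import *
from scipy.optimize import least_squares
J,D=robot.camera('wrist');P=cloud('wrist',D)
k=(P[...,2]>.125)&(P[...,2]<.15)&(np.hypot(P[...,0]-.528,P[...,1]+.248)<.0125)&(J.max(-1)<70);q=P[k];print(len(q))
f=least_squares(lambda c:np.linalg.norm(q-c,axis=1)-.012,np.median(q,0)-[0,0,.01],loss='soft_l1',f_scale=.001);print(f.x,f.cost)
b=P[(P[...,2]>.10)&(P[...,2]<.14)&(P[...,0]>.53)&(P[...,0]<.575)&(abs(P[...,1]+.246)<.03)];print(len(b),b.min(0),b.max(0))
E
```

```text
time_s: 16.7
ee_pos: [0.5559, -0.2459, 0.1178]
ee_rot: [-0.123, 3.139, -0.0]
wrist_force: [0.0, 0.2, 0.5]
grip_width: 0.0172
gripper_force: 0.0
1998
[ 0.52955726 -0.24687602  0.13366293] 0.000176551513004565
1100 [ 0.53011247 -0.26722152  0.11765209] [ 0.56896073 -0.22312832  0.13999229]
```

```bash
python3 -m pendant '[[[0,0,0,0.004,0,0,0.2],[0,0,0,0.008,0,-0.0003,0.2],[0,0,0,0.0116,0,-0.0006,0.2],[0,0,0,0.0155,0,-0.0009,0.2],[0,0,0,0.0194,0,-0.001,0.2],[0,0,0,0.0233,0,-0.0009,0.2],[0,0,0,0.0272,0,-0.0006,0.2],[0,0,0,0.031,0,0,0.2],[0,0,0,0.0349,0,0.0006,0.2],[0,0,0,0.0387,0,0.0015,0.2],[0,0,0,0.0425,0,0.0025,0.2],[0,0,0,0.0425,0,0.0025,0.2]]]'
cat > kn.py <<'E'
from h import *
from scipy.optimize import least_squares
s=robot.read_state();J,D=robot.camera('wrist');P=cloud('wrist',D)
# hinge (.517,-.249,.056); scale x=(.9967,.081)
H=np.array([.517,-.249,.056]);X=np.array([.9967,.081,0])
rel=P-H;xs=rel@X;ys=rel@np.array([-.081,.9967,0]);r=np.hypot(xs,rel[...,2])
k=(abs(ys)<.013)&(r>.066)&(r<.095)&(J.max(-1)<80)&(D>0)
xe=(s['ee_pos']-H)@X;print('TCP xs',xe.round(4),'n',k.sum())
lab,n=k.astype(np.uint8),0
best=None
for ph in np.arange(-1.15,.45,.02):
    c=H+.078*(np.sin(ph)*X+np.array([0,0,np.cos(ph)]));d=np.abs(np.linalg.norm(P[k]-c,axis=1)-.012)
    sc=(d<.002).sum()
    if best is None or sc>best[0]:best=(sc,ph,c)
print('lean',best[1].round(2),'arrest',(.35-best[1]).round(2),best[0],best[2].round(3))
E
python3 kn.py
```

```text
time_s: 17.95
ee_pos: [0.513, -0.249, 0.1146]
ee_rot: [0.123, -3.138, -0.001]
wrist_force: [-0.4, -0.8, 0.4]
grip_width: 0.017
gripper_force: 0.5
TCP xs -0.004 n 2441
lean -0.27 arrest 0.62 1991 [ 0.496 -0.251  0.131]
```

```bash
python3 -m pendant '[[[0,0,0,0.0059,0,0.002,0.2],[0,0,0,0.0117,0,0.0044,0.2],[0,0,0,0.0172,0,0.0073,0.2],[0,0,0,0.0225,0,0.0106,0.2],[0,0,0,0.0275,0,0.0143,0.2],[0,0,0,0.0322,0,0.0184,0.2],[0,0,0,0.0365,0,0.0229,0.2],[0,0,0,0.0405,0,0.0277,0.2],[0,0,0,0.0405,0,0.0277,0.2]]]'; python3 kn.py
```

```text
time_s: 18.9
ee_pos: [0.4725, -0.2521, 0.0864]
ee_rot: [0.123, -3.138, -0.001]
wrist_force: [0.3, -0.9, 0.0]
grip_width: 0.0172
gripper_force: 0.6
TCP xs -0.0446 n 3093
lean -0.97 arrest 1.32 1510 [ 0.453 -0.254  0.1  ]
```

```bash
python3 -m pendant '[[[0,0,0,0.002,0,0.0025,0.2],[0,0,0,0.0036,0,0.005,0.2],[0,0,0,0.005,0,0.007,0.2],[0,0,0,0.005,0,0.007,0.2]]]'; python3 kn.py
python3 -m pendant '[[[0,0,0,0.001,0,0.001,0.2],[0,0,0,0.002,0,0.002,0.2],[0,0,0,0.002,0,0.002,0.2]]]'; python3 kn.py
```

```text
time_s: 19.35
ee_pos: [0.4688, -0.253, 0.0805]
ee_rot: [-0.123, 3.137, -0.002]
wrist_force: [4.6, -2.3, 1.6]
grip_width: 0.0168
gripper_force: 3.4
TCP xs -0.0483 n 3174
lean -1.05 arrest 1.4 1582 [ 0.45  -0.254  0.095]
time_s: 19.7
ee_pos: [0.4683, -0.2533, 0.0797]
ee_rot: [-0.122, 3.134, -0.004]
wrist_force: [10.3, 0.3, 7.2]
grip_width: 0.0172
gripper_force: 7.2
TCP xs -0.0489 n 3177
lean -1.05 arrest 1.4 1597 [ 0.45  -0.254  0.095]
```

The lever is at its stop: arrest is about 1.40 and the force is rising. I'll back off, move round to the front of the knob and let the beam settle.

```bash
python3 -m pendant '[[[0,0,0,-0.004,0,-0.002,0.2],[0,0,0,-0.006,0,-0.015,0.2],[0,0,0,-0.006,0,-0.035,0.2],[0,0,0,-0.004,0,-0.055,0.2],[0,0,0,0.01,0,-0.055,0.2],[0,0,0,0.03,0,-0.055,0.2],[0,0,0,0.046,0,-0.055,0.2],[0,0,0,0.048,0,-0.055,0.2],[0,0,0,0.048,0,-0.03,0.2],[0,0,0,0.048,0,-0.01,0.2],[0,0,0,0.048,0,0,0.2],[0,0,0,0.048,0,0,0.2]]]'
python3 -m pendant '[[[0,0,0,0,0,0,0.2],[0,0,0,0,0,0,0.2],[0,0,0,0,0,0,0.2],[0,0,0,0,0,0,0.2],[0,0,0,0,0,0,0.2],[0,0,0,0,0,0,0.2],[0,0,0,0,0,0,0.2],[0,0,0,0,0,0,0.2],[0,0,0,0,0,0,0.2],[0,0,0,0,0,0,0.2],[0,0,0,0,0,0,0.2],[0,0,0,0,0,0,0.2]]]' >/dev/null
python3 -m pendant '[[[0,0,0,0,0,0,0.2],[0,0,0,0,0,0,0.2],[0,0,0,0,0,0,0.2],[0,0,0,0,0,0,0.2],[0,0,0,0,0,0,0.2],[0,0,0,0,0,0,0.2],[0,0,0,0,0,0,0.2],[0,0,0,0,0,0,0.2],[0,0,0,0,0,0,0.2],[0,0,0,0,0,0,0.2],[0,0,0,0,0,0,0.2],[0,0,0,0,0,0,0.2]]]'
cat > beam.py <<'E'
from h import *
I,D=robot.camera('side');P=cloud('side',D);o=[]
for c in((.521,.068),(.54,-.151)):
    q=P[(abs(P[...,2]-.12)<.012)&(np.hypot(P[...,0]-c[0],P[...,1]-c[1])<.05)];o.append(np.median(q[:,2]))
print('pan z',np.round(o,4),'beam',round((o[0]-o[1])/.22,4))
E
python3 beam.py;python3 kn.py;python3 beam.py
```

```text
time_s: 20.95
ee_pos: [0.4181, -0.2559, 0.0771]
ee_rot: [0.123, -3.137, -0.004]
wrist_force: [-0.7, -0.4, 0.5]
grip_width: 0.0172
gripper_force: 0.0
time_s: 23.35
ee_pos: [0.4184, -0.2565, 0.0782]
ee_rot: [0.123, -3.139, -0.0]
wrist_force: [-0.1, 0.8, 0.8]
grip_width: 0.017
gripper_force: 0.0
pan z [0.1214 0.1173] beam 0.0183
TCP xs -0.0989 n 1734
lean -1.05 arrest 1.4 1274 [ 0.45  -0.254  0.095]
pan z [0.1215 0.1173] beam 0.019
```

The beam is off its stops at about +0.019 rad and steady. I'll wait a little more, then bring the lever back.

```bash
python3 -m pendant '[[[0,0,0,0,0,0,0.2],[0,0,0,0,0,0,0.2],[0,0,0,0,0,0,0.2],[0,0,0,0,0,0,0.2],[0,0,0,0,0,0,0.2],[0,0,0,0,0,0,0.2],[0,0,0,0,0,0,0.2],[0,0,0,0,0,0,0.2],[0,0,0,0,0,0,0.2],[0,0,0,0,0,0,0.2],[0,0,0,0,0,0,0.2],[0,0,0,0,0,0,0.2]]]' >/dev/null
python3 beam.py; python3 -c "
from h import *
s=robot.read_state();print(s['time_s'],s['ee_pos'])"
```

```text
pan z [0.1215 0.1174] beam 0.0187
24.75 [ 0.41838695 -0.25649138  0.07819536]
```

```bash
python3 -m pendant '[[[0,0,0,-0.006,0,0,0.2],[0,0,0,-0.011,0,0,0.2],[0,0,0,-0.014,0,-0.0033,0.2],[0,0,0,-0.0186,0,-0.0097,0.2],[0,0,0,-0.0237,0,-0.0155,0.2],[0,0,0,-0.0294,0,-0.0208,0.2],[0,0,0,-0.0356,0,-0.0256,0.2],[0,0,0,-0.0423,0,-0.0296,0.2],[0,0,0,-0.0493,0,-0.033,0.2],[0,0,0,-0.0493,0,-0.033,0.2]]]'; python3 kn.py
```

```text
time_s: 25.75
ee_pos: [0.4686, -0.253, 0.1127]
ee_rot: [-0.124, 3.137, -0.003]
wrist_force: [-1.1, -0.9, 3.1]
grip_width: 0.0174
gripper_force: 1.9
TCP xs -0.0485 n 1838
lean -0.39 arrest 0.74 1433 [ 0.487 -0.251  0.128]
```

```bash
python3 -m pendant '[[[0,0,0,-0.0066,0,-0.0024,0.2],[0,0,0,-0.0142,0,-0.0043,0.2],[0,0,0,-0.0219,0,-0.0055,0.2],[0,0,0,-0.0297,0,-0.0059,0.2],[0,0,0,-0.0374,0,-0.0055,0.2],[0,0,0,-0.0413,0,-0.005,0.2],[0,0,0,-0.0452,0,-0.0043,0.2],[0,0,0,-0.049,0,-0.0033,0.2],[0,0,0,-0.052,0,-0.0025,0.2],[0,0,0,-0.054,0,-0.0018,0.2],[0,0,0,-0.054,0,-0.0018,0.2]]]'; python3 kn.py
```

```text
time_s: 26.9
ee_pos: [0.5215, -0.2483, 0.1128]
ee_rot: [0.123, -3.139, -0.0]
wrist_force: [-1.1, -1.6, 1.6]
grip_width: 0.0171
gripper_force: 0.8
TCP xs 0.0046 n 2369
lean 0.31 arrest 0.04 1577 [ 0.541 -0.247  0.13 ]
```

Nudge to the stop, then retreat.

```bash
python3 -m pendant '[[[0,0,0,-0.0015,0,0.0005,0.2],[0,0,0,-0.003,0,0.001,0.2],[0,0,0,-0.004,0,0.001,0.2],[0,0,0,-0.004,0,0.001,0.2]]]'
python3 kn.py
```

```text
time_s: 27.35
ee_pos: [0.5254, -0.248, 0.1119]
ee_rot: [0.123, -3.139, -0.0]
wrist_force: [-0.6, 0.3, 1.3]
grip_width: 0.0171
gripper_force: 1.1
TCP xs 0.0084 n 2422
lean 0.37 arrest -0.02 1550 [ 0.545 -0.247  0.129]
```

```bash
python3 -m pendant '[[[0,0,0,-0.001,0,0,0.2],[0,0,0,-0.002,0,0.0005,0.2],[0,0,0,-0.002,0,0.0005,0.2]]]'|grep -E 'pos|wrist'
python3 -m pendant '[[[0,0,0,0.006,0,0,0.2],[0,0,0,0.02,0,0,0.2],[0,0,0,0.03,0,-0.03,0.2],[0,0,0,0.03,0,-0.07,0.2],[0,0,0,0.03,-0.01,-0.11,0.2],[0,0,0,0.03,-0.03,-0.14,0.2],[0,0,0,0.03,-0.06,-0.15,0.2],[0,0,0,0.03,-0.06,-0.15,0.2],[0,0,0,0.03,-0.06,-0.15,0.2]]]'
python3 beam.py; python3 - <<'E'
from h import *
I,D=robot.camera('side');P=cloud('side',D);cv2.imwrite('pics/end.png',cv2.resize(I[140:340,230:430,::-1],None,fx=3,fy=3))
for d in robot.landmark_of('arrest_knob','side')[:2]: print(d['conf'],ray_z('side',*d['centre'],.13))
E
python3 kn.py
```

```text
ee_pos: [0.5268, -0.2479, 0.1114]
wrist_force: [-5.4, 0.3, 1.7]
time_s: 28.6
ee_pos: [0.502, -0.3101, 0.261]
ee_rot: [-0.122, 3.139, 0.001]
wrist_force: [-0.4, -0.1, -0.6]
grip_width: 0.017
gripper_force: 0.0
pan z [   nan 0.1193] beam nan
TCP xs -0.0197 n 425
lean 0.37 arrest -0.02 413 [ 0.545 -0.247  0.129]
  return _methods._mean(a, axis=axis, dtype=dtype,
  ret = ret.dtype.type(ret / rcount)
```

View pics/end.png

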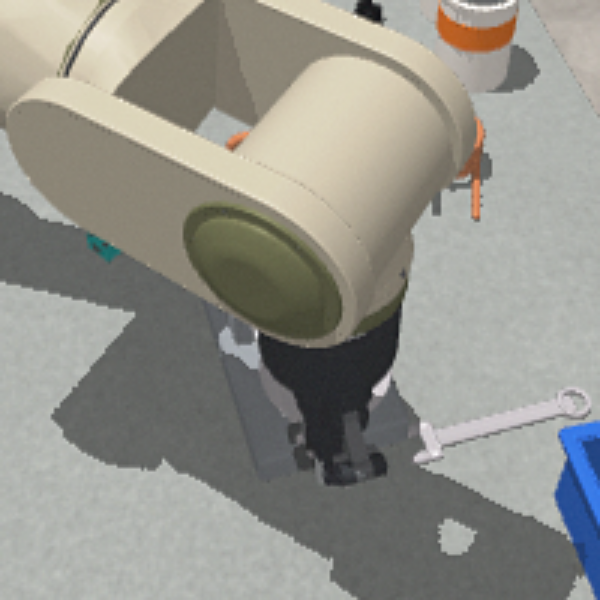

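The lever is at its stop (5 N reaction, arrest about 0). The arm hides the pans in this picture, so I'll check both headers numerically from the scene camera.

```bash
python3 - <<'E'
from h import *
I,D=robot.camera('scene');P=cloud('scene',D);o=[]
for n,c in(('L',(.5215,.068)),('R',(.539,-.15))):
    h=np.hypot(P[...,0]-c[0],P[...,1]-c[1])
    q=P[(abs(P[...,2]-.12)<.012)&(h<.05)];b=P[(h<.05)&(P[...,2]>.172)&(P[...,2]<.195)]
    print(n,len(q),np.median(q[:,2]),len(b),cv2.minAreaRect(b[:,:2].astype(np.float32)),b[:,2].max())
E
```

```text
L 461 0.12065152647828548 50 ((0.5229799747467041, 0.06807435303926468), (0.03956855088472366, 0.01129875611513853), 4.063015937805176) 0.18894753500227424
R 389 0.12098544698178959 47 ((0.5429169535636902, -0.14977088570594788), (0.01033286564052105, 0.04214410111308098), 87.34431457519531) 0.18884702100650652
```

Both pans are level and both headers are upright and centred. Handing in.

```bash
python3 -c "
from cell import robot
print(robot.close_job())"
```

```text
the job is handed in; nothing more can be done
None
```

I handed the job in (no verdict was returned): the single-bend header stands in the middle of the left pan, the freed beam came to rest at about +0.019 rad (master roughly 5 g heavier), and the lever is back at its stop with the pans level; my first grip on the lever knob slipped at about 0.2 rad, so I pushed the lever over and back instead.

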